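# Post a burnt-out tea light through the bar's waste flap

## Robot

A 6-joint arm with a two-finger parallel gripper is mounted at the origin on the work surface. World frame = base frame: x ahead of the robot, y to its left, z up, the work surface at z = 0. Lengths are in mm, angles in rad, forces in N, time in s.
With the tool pointing down it reaches from about 275 to 1000 mm from the base axis. Payload 8.4 kg.
Tool frame: the origin (TCP) lies at the very end of the fingers, on their centre line; the grasp point (between the pads) lies 19 mm behind it; z points along the fingers, y is the direction in which the jaws open and shut (so a half turn about z gives the same grasp; the last joint's range is limited). The gripper opens to 85 mm and grips with 20 to 120 N. Pads are 22 mm wide; open, the fingers measure 114 mm over their backs; the gripper's body (76 mm by 85 mm) begins 54 mm behind the grasp point. The pads swing forward as they close: fully open they stand 13 mm farther back than shut.
Start: joints at [-1.201, 0.353, 1.633, -0, 1.155, -0.002], TCP at [227.057, -582.3, 231.281] pointing down, gripper open.
Joint ranges: [-2.63, 2.63], [-0.92, 2.1], [0.06, 2.66], [-1.3, 4.44], [0, 2.69], [-3.02, 3.02]. Speed limits (rad/s): [2.22, 2.22, 2.79, 3.14, 3.14, 3.14].

## Interface

Orientations are given as [roll, pitch, yaw] about the fixed x, y, z axes, in that order (R = Rz(yaw) Ry(pitch) Rx(roll)).
In Python, from rig import r gives the robot as it stands.
- The arm moves only by the tool move_arm, never from a script. Its argument "increments" is a list of rows, each an object of numbers: "tx", "ty", "tz": the shift along the tool's x, y, z in cm; "rx", "ry", "rz": the turn, a rotation vector about the tool's x, y, z in degrees; "gripper": the gripper's target within -1 to 1 (fully open at 1, half-way at 0, shut at -1). A call has 1 to 12 rows; each row shifts and turns the commanded pose from where the row before left it, along the tool's axes as they then stand; what a row does not reach is not made up. A row lasts 1/10 s, in which the tool goes at most 50 mm and 8.59 degrees, less where a joint would pass 70% of its speed; a pose out of reach is approached as far as the arm can. A call is refused whole if a number of a shift passes 5 or a number of a turn 8.59, either way. A call with a gripper value outside its range is refused whole. The fingers move at their own pace and stop on an object; "squeeze" is the grip in N (left out, the last holds). Time passes only in rows, so rows that do not move let the fingers close. It gives the time, the measured TCP pose, the force and the opening at its end, in the units of the state.
- r.sense(): the state, without advancing time (a new reading comes with each control period).
- r.grab_frame(name): name is "scene" or "top" or "wrist"; returns (picture, depth): 420x560x3 uint8, red, green, blue; 420x560 float32, mm along the optical axis (not along the pixel's ray), 0 where there is no reading.
- r.camera_model(name): a dict with "fx", "fy", "cx", "cy" (pixels), "R" (3x3) and "t" (3): a world point X has camera coordinates R X + t; the wrist camera has in their place "hand_eye" (4x4, takes a point from camera to tool coordinates, whose origin is the TCP and whose axes are the flange's). Camera axes: x right, y down, z forward; pixel columns grow to the right and rows downward; lengths in mm; the calibration is good to about 2 mm. A picture is of the moment at which its call begins: read the wrist's pose just before it. camera_model takes no time and is no camera call.
- r.sign_off(): hands the job in, once; it reports no verdict.
Trained networks look in the newest picture that a camera, given by its name, has taken for a name from the list of things; names that differ only in an ending like _2 or _b are one class to them, and where a whole thing is asked for, a point or a joint stands for the part that bears it (a point fixed in the world has none). Each returns a list of dicts, best first, with "confidence" (0 to 1); they miss things now and then, are a little off and sometimes report something else, mostly with a low value. They report only what shows in the picture. A call takes as long as a camera call.
- r.cut_out(query, camera): "mask" (420x560 bool, what is visible of it) and "bbox" ([left, top, right, bottom] in pixels, round what is visible of it).
- r.place_of(query, camera): "location" ([row, column] in pixels: a listed point, or the origin of a listed thing).
The state is a dict: "clock": time; "qpos": joint angles; "qvel": joint speeds; "joint_efforts": joint torques, N m; "eef_pos": TCP position; "tcp_rot": TCP orientation; "contact_force": force on the tool from outside, world axes, zero at the start; "wrist_torque": the same for the moment, N m; "opening": opening from 0.0 (shut) to 1.0 (fully open).
Only numpy, scipy, OpenCV 4.12 (cv2) and the standard library are available. Lean on these libraries where they do the work, as an engineer would, in place of code of your own. Each camera call takes 0.05 s, during which the arm holds its last target. There are 200 camera calls.

## Task

Clear the burnt-out tea light from the ledge of the counter waste station into its bin without picking it up: push the self-closing flap well down with one finger and, while that finger keeps it open, push the tea light along the ledge and over the edge into the chute with the other finger. Do not push the tea light onto the shut flap. Then take the hand away so that the flap closes, leaving everything else standing where it is.

Things in the scene. Friction and masses are not known exactly. Their poses are not given: they have to be found in the camera images.
- station: counter waste station, fixed: oak box, flat grey laminate top 190 mm above its origin (on the counter). Own -x is its front, z up. Depth 280 mm (x -140..140), width y -220..240. The top, 16 mm thick, has a chute opening at x -70..70, y -170..-20 mm in a flush steel frame; y -20..240 is the flat ledge. The bin inside (floor at z 24 mm) fills the box, also under the ledge. Back upstand at x 130..140, 22 mm high
- ledge_edge (a point): middle of the edge where the ledge ends at the chute opening, on the top surface: station own (0, -20, 190) mm; axes as the station's: the flap lies towards its -y, the ledge towards its +y
- flap (a joint): angle of the flap in the opening, rad: 0 shut and flush with the top, grows as it is pushed down into the bin, stop at 1.15. A slippery polished plate 136 mm (x) by 147 mm, 3 mm thick; hinge along the far side from the ledge (station y -169 mm, at the top surface), free edge beside the ledge (y -22 mm). A spring shuts it when let go: torque about 0.09 N m near shut, 0.22 N m at 1 rad
- flap_free_edge (a point): middle of the flap's free edge, on its upper face (147 mm from the hinge line); moves down and away from the ledge as the flap opens
- tealight: burnt-out tea light on the ledge: round aluminium cup 39 mm diameter, 24 mm tall, about 15 g, hollow with white wax and a black wick stub; the only such thing. Its centre starts 32 to 75 mm from the opening's edge (station own y 12..55, x -35..40 mm). Origin: centre of its underside, z up
- votive: glass candle holder, an open cup of 60 mm diameter and 62 mm height, standing on the station's top at the end of the ledge far from the flap; stays where it is. Origin: centre of its underside, z up
- jigger: steel double spirit measure, waisted, 43 mm diameter and 62 mm tall, standing on the station's top at the end of the ledge far from the flap; stays where it is. Origin: centre of its underside, z up
- beermats: stack of square card beer mats, 94 x 94 x 24 mm, on the counter. Origin: centre of its underside
- wineglass: wine glass standing upside down on the counter, 76 mm diameter, 170 mm tall. Origin: centre of its underside, z up
- tumbler: glass tumbler on the counter, 80 mm diameter, 100 mm tall. Origin: centre of its underside, z up
- mixer: full green glass mixer bottle on the counter, 56 mm diameter, 155 mm tall. Origin: centre of its underside, z up
- corkscrew: folded waiter's corkscrew lying on the counter, 115 x 20 x 12 mm. Origin: centre of its underside

How it is judged:
By the outcome, as a careful person would: the job done as asked, in the order asked, and still so for the second after the job is handed in, with the robot touching nothing.
It also fails if it takes over 51 s, if anything falls off the work surface, if the arm or the gripper's body presses on something with over 40 N, if the wrist force passes 120 N, or if a joint passes its speed limit or range.

## Working session

There is one attempt and no reset: what is moved stays moved. The work goes in short steps, Python scripts to look and compute and a tool call to move; the robot and the scene stay as the last step left them, time stands still between calls to the robot, and variables do not carry over. Pictures are saved under pics/ and viewed, about 8 in all and at most 12, crops included, and the job is handed in when it is done.

Besides the shell and the picture viewer there is one more tool, called after "Emit:" as name(argument=value, ...), one argument or row to a line, values as JSON. move_arm: Moves the arm, as the interface text tells. Its arguments: {"type":"object","properties":{"increments":{"type":"array","items":{"type":"object","properties":{"tx":{"type":"number"},"ty":{"type":"number"},"tz":{"type":"number"},"rx":{"type":"number"},"ry":{"type":"number"},"rz":{"type":"number"},"gripper":{"type":"number"}}}},"squeeze":{"type":"number"}},"required":["increments"]}

```bash
mkdir -p pics; cat > h.py <<'E'
import numpy as np, cv2
from rig import r
def world(cam,px,d):
    m=r.camera_model(cam); row,col=px
    c=np.array([(col-m['cx'])/m['fx']*d,(row-m['cy'])/m['fy']*d,d])
    return m['R'].T@(c-m['t'])
def cloud(cam,depth,mask):
    m=r.camera_model(cam); R=np.array(m['R']);t=np.array(m['t'])
    v,u=np.nonzero(mask&(depth>0)); d=depth[v,u]
    c=np.stack([(u-m['cx'])/m['fx']*d,(v-m['cy'])/m['fy']*d,d],1)
    return (c-t)@R
def ray(cam,px,z):
    m=r.camera_model(cam);R=np.array(m['R']);t=np.array(m['t']);row,col=px
    o=-R.T@t; d=R.T@np.array([(col-m['cx'])/m['fx'],(row-m['cy'])/m['fy'],1]); return o+d*(z-o[2])/d[2]
E
python3 - <<'E'
from h import *
for c in ['scene','top']:
    p,d=r.grab_frame(c); cv2.imwrite(f'pics/{c}0.png',p[:,:,::-1])
    for q in ['station','flap','tealight','votive','jigger','wineglass','tumbler','mixer']:
        for o in r.cut_out(q,c)[:1]:
            P=cloud(c,d,o['mask']); print(c,q,round(o['confidence'],2),o['bbox'],np.median(P,0).round() if len(P) else None,P.max(0).round() if len(P) else None, P.min(0).round())
    for q in ['ledge_edge','flap_free_edge','tealight','station']:
        for o in r.place_of(q,c)[:1]: print(c,q,o, ray(c,o['location'],0 if q=='station' else 190).round())
print(r.sense())
E
```

```text
scene station 0.68 [197.1, 154.3, 369.6, 343.2] [ 589. -152.  189.] [723. 438. 215.] [ 215. -268.   -1.]
scene flap 0.83 [238.1, 210.8, 314.7, 264.2] [ 570. -128.  190.] [642. -12. 195.] [ 490. -206.   26.]
scene tealight 0.71 [297.5, 190.3, 316.5, 207.3] [566.  14. 205.] [586.  37. 216.] [547.  -5. 191.]
scene votive 0.86 [322.6, 148.8, 341.2, 178.0] [569. 146. 234.] [596. 488. 254.] [400. 130.  33.]
scene jigger 0.64 [285.4, 143.4, 296.2, 172.8] [459. 135. 223.] [473. 559. 255.] [246. 123.  -2.]
scene wineglass 0.66 [359.0, 129.7, 383.1, 180.3] [573. 461.  85.] [655. 581. 214.] [503. 209.   4.]
scene tumbler 0.82 [307.2, 129.8, 333.1, 161.5] [379. 470.  78.] [543. 710. 251.] [283. 143.  -5.]
scene mixer 0.83 [206.1, 359.3, 237.6, 420.0] [ 636. -438.   98.] [ 654. -352.  158.] [ 569. -455.   -1.]
scene ledge_edge {'location': [214.3, 291.0], 'confidence': 0.87} [556. -40. 190.]
scene flap_free_edge {'location': [215.9, 287.5], 'confidence': 0.59} [552. -49. 190.]
scene tealight {'location': [351.2, 113.4], 'confidence': 0.66} [ 474. -508.  190.]
scene station {'location': [163.4, 29
[... 1124 characters left out ...]
dence': 0.84} [563. -24.   0.]
{'clock': 1.3, 'qpos': array([-1.20140992e+00,  3.52982879e-01,  1.63337878e+00,  2.42859544e-06,
        1.15519736e+00, -2.41706070e-03]), 'qvel': array([-0.00079629, -0.00015703,  0.00022535,  0.00089349,  0.00053887,
       -0.00046219]), 'joint_efforts': array([-2.26509539e-03, -6.05195117e+01, -3.42435122e+01, -9.17515536e-05,
        1.16093484e-03,  5.07596815e-05]), 'eef_pos': array([ 227.05705218, -582.31542295,  231.30076492]), 'tcp_rot': array([ 3.14155901e+00, -2.14058893e-06,  3.71802486e-01]), 'contact_force': array([-0.07205058,  0.377991  , -0.11666946]), 'wrist_torque': array([0.01160792, 0.06243741, 0.00686823]), 'opening': 0.995866114410223}
```

```bash
python3 - <<'E'
from h import *
p,d=r.grab_frame('top'); 
P=cloud('top',d,np.ones(d.shape,bool))
s=P[(abs(P[:,2]-190)<6)&(abs(P[:,0]-560)<260)&(abs(P[:,1])<330)]
print(len(s),cv2.minAreaRect(s[:,:2].astype(np.float32)))
im=cv2.resize(p[110:280,180:410],None,fx=3.4,fy=3.4,interpolation=cv2.INTER_CUBIC); cv2.imwrite('pics/t1.png',im[:,:,::-1])
o=r.cut_out('tealight','top')[0]
T=cloud('top',d,o['mask']); T=T[T[:,2]>196]; print(cv2.minEnclosingCircle(T[:,:2].astype(np.float32)),T.mean(0))
o=r.cut_out('flap','top')[0]
F=cloud('top',d,o['mask']); F=F[abs(F[:,2]-190)<8]; print(cv2.minAreaRect(F[:,:2].astype(np.float32)))
E
```

```text
18245 ((545.9465942382812, -17.617141723632812), (271.235595703125, 461.1544189453125), 8.544087409973145)
((565.6148071289062, 18.164915084838867), 19.22337532043457) [566.8672764   18.55600103 205.2600191 ]
((566.1353759765625, -121.50704956054688), (140.70555114746094, 154.34579467773438), 8.789484977722168)
```

View pics/t1.png

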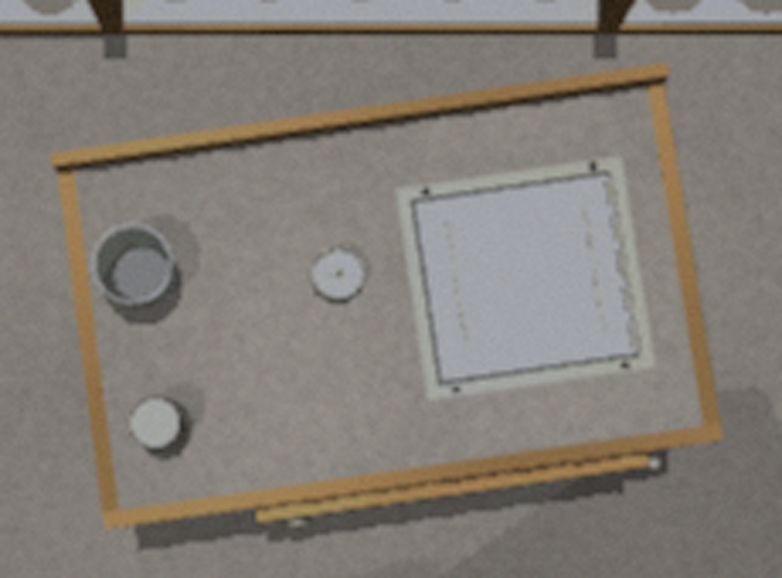

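View pics/scene0.png

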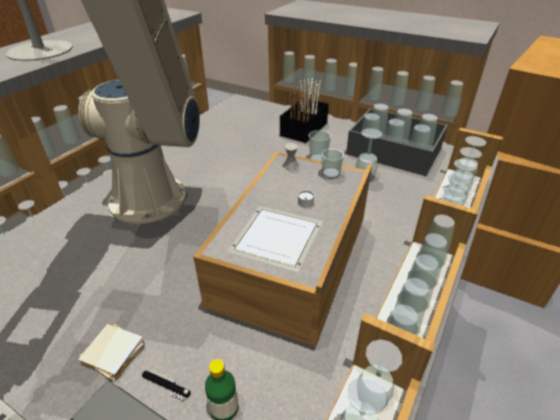

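The overhead crop shows the tea light at crop (338,274), the shut flap to its right, and the votive and jigger at the far left. The scene view agrees. From the fitted top, the station is at about (552,-27) with yaw 8.6°, and the tea light is at own (20.6, 42.4). I'll lift, align the jaws with station y, and go above.

Emit:
move_arm(
  increments=[
    {"tz": -4.9,"rz": 6.35,"gripper": 1},
    {"tz": -4.9,"rz": 6.35},
    {"tz": -4.9},
    {"tz": -4.9},
    {"tx": 3,"ty": -3.3},
    {"tx": 3,"ty": -3.3},
    {"tx": 3,"ty": -3.3},
    {"tx": 3,"ty": -3.3},
    {"tx": 3,"ty": -3.3},
    {"tx": 3,"ty": -3.3},
    {"tx": 3,"ty": -3.3},
    {"tx": 3,"ty": -3.3},
  ],
)

```text
invalid input
```

Emit:
move_arm(
  increments=[
    {"tx": 3,"ty": -3.3},
    {"tx": 3,"ty": -3.3},
    {"tx": 3,"ty": -3.3},
    {"tx": 3,"ty": -3.3},
    {"tx": 3,"ty": -3.3},
    {"tx": 3,"ty": -3.3},
    {"rx": 8},
    {"rx": 8},
    {"rx": 8},
    {"rx": 8},
    {"rx": 8},
    {},
  ],
)

```text
invalid input
```

Emit:
move_arm(
  increments=[
    {"tx": 0,"ty": 0,"tz": -4.9,"rx": 0,"ry": 0,"rz": 6.35,"gripper": 1},
    {"tx": 0,"ty": 0,"tz": -4.9,"rx": 0,"ry": 0,"rz": 6.35,"gripper": 1},
    {"tx": 0,"ty": 0,"tz": -4.9,"rx": 0,"ry": 0,"rz": 0,"gripper": 1},
    {"tx": 0,"ty": 0,"tz": -4.9,"rx": 0,"ry": 0,"rz": 0,"gripper": 1},
  ],
)

```text
clock: 1.85
eef_pos: [226.9, -582.0, 429.3]
tcp_rot: [3.141, -0.0, 0.15]
contact_force: [1.4, -0.3, 0.6]
opening: 1.002
```

Emit:
move_arm(
  increments=[
    {"tx": 3,"ty": -3.3,"tz": 0,"rx": 0,"ry": 0,"rz": 0,"gripper": 1},
    {"tx": 3,"ty": -3.3,"tz": 0,"rx": 0,"ry": 0,"rz": 0,"gripper": 1},
    {"tx": 3,"ty": -3.3,"tz": 0,"rx": 0,"ry": 0,"rz": 0,"gripper": 1},
    {"tx": 3,"ty": -3.3,"tz": 0,"rx": 0,"ry": 0,"rz": 0,"gripper": 1},
    {"tx": 3,"ty": -3.3,"tz": 0,"rx": 0,"ry": 0,"rz": 0,"gripper": 1},
    {"tx": 3,"ty": -3.3,"tz": 0,"rx": 0,"ry": 0,"rz": 0,"gripper": 1},
    {"tx": 3,"ty": -3.3,"tz": 0,"rx": 0,"ry": 0,"rz": 0,"gripper": 1},
    {"tx": 3,"ty": -3.3,"tz": 0,"rx": 0,"ry": 0,"rz": 0,"gripper": 1},
    {"tx": 3,"ty": -3.3,"tz": 0,"rx": 0,"ry": 0,"rz": 0,"gripper": 1},
    {"tx": 3,"ty": -3.3,"tz": 0,"rx": 0,"ry": 0,"rz": 0,"gripper": 1},
    {"tx": 3,"ty": -3.3,"tz": 0,"rx": 0,"ry": 0,"rz": 0,"gripper": 1},
    {"tx": 3,"ty": -3.3,"tz": 0,"rx": 0,"ry": 0,"rz": 0,"gripper": 1},
  ],
)

```text
clock: 3.05
eef_pos: [524.4, -135.2, 427.5]
tcp_rot: [3.141, -0.0, 0.15]
contact_force: [0.9, -0.7, -0.2]
opening: 1.001
```

Emit:
move_arm(
  increments=[
    {"tx": 3,"ty": -3.3,"tz": 0,"rx": 0,"ry": 0,"rz": 0,"gripper": 1},
    {"tx": 3,"ty": -3.3,"tz": 0,"rx": 0,"ry": 0,"rz": 0,"gripper": 1},
    {"tx": 0,"ty": 0,"tz": 0,"rx": 8,"ry": 0,"rz": 0,"gripper": 1},
    {"tx": 0,"ty": 0,"tz": 0,"rx": 8,"ry": 0,"rz": 0,"gripper": 1},
    {"tx": 0,"ty": 0,"tz": 0,"rx": 8,"ry": 0,"rz": 0,"gripper": 1},
    {"tx": 0,"ty": 0,"tz": 0,"rx": 8,"ry": 0,"rz": 0,"gripper": 1},
    {"tx": 0,"ty": 0,"tz": 0,"rx": 8,"ry": 0,"rz": 0,"gripper": 1},
    {"tx": 0,"ty": 0,"tz": 0,"rx": 0,"ry": 0,"rz": 0,"gripper": 1},
  ],
)

```text
clock: 3.85
eef_pos: [572.9, -64.8, 424.2]
tcp_rot: [-2.438, 0.005, 0.147]
contact_force: [0.0, -0.2, -0.1]
opening: 1.002
```

```bash
cat >> h.py <<'E'
from scipy.spatial.transform import Rotation as Ro
O=np.array([552.3,-26.7,0]); Rs=Ro.from_euler('z',8.6,degrees=True).as_matrix()
def own(X): return (np.asarray(X)-O)@Rs
def tool(): s=r.sense(); return Ro.from_euler('xyz',s['tcp_rot']).as_matrix(),np.array(s['eef_pos'])
def wcloud(depth,mask):
    m=r.camera_model('wrist'); H=np.array(m['hand_eye']); v,u=np.nonzero(mask&(depth>0)); d=depth[v,u]
    c=np.stack([(u-m['cx'])/m['fx']*d,(v-m['cy'])/m['fy']*d,d],1); t=c@H[:3,:3].T+H[:3,3]
    return t,v,u
E
python3 - <<'E'
from h import *
R,p0=tool(); p,d=r.grab_frame('wrist'); cv2.imwrite('pics/w1.png',p[:,:,::-1])
print(own(p0)); print(np.array(r.camera_model('wrist')['hand_eye']).round(2))
o=r.cut_out('tealight','wrist')
for k in o[:2]:
    t,v,u=wcloud(d,k['mask']); W=own(t@R.T+p0); W=W[W[:,2]>196]; print(k['confidence'],k['bbox'],cv2.minEnclosingCircle(W[:,:2].astype(np.float32)),np.median(W,0))
for k in r.cut_out('flap','wrist')[:1]:
    t,v,u=wcloud(d,k['mask']); W=own(t@R.T+p0);W=W[abs(W[:,2]-190)<10]; print(W.min(0),W.max(0),np.median(W,0))
t,v,u=wcloud(d,np.ones(d.shape,bool))
f=t[(t[:,2]<25)&(abs(t[:,1])<75)&(abs(t[:,0])<40)]
for s in (-1,1):
    g=f[np.sign(f[:,1])==s]; print(s,len(g), g.min(0).round(1) if len(g) else '',g.max(0).round(1) if len(g) else '')
E
```

```text
[ 14.71015612 -40.74773795 424.20347223]
[[   0.     -0.96   -0.27   68.47]
 [   1.      0.      0.      0.88]
 [  -0.     -0.27    0.96 -143.01]
 [   0.      0.      0.      1.  ]]
0.98 [331.9, 158.1, 374.0, 199.1] ((19.027809143066406, 39.81088638305664), 20.180246353149414) [ 18.84681726  40.5381104  203.53609773]
[ -72.84656183 -153.81679023  182.85716771] [ 66.06237484 -21.91004277 192.96363628] [ -0.49732215 -93.53121888 189.60912128]
-1 24032 [-13.  -73.9 -99.6] [ 21.   -0.  -12.7]
1 24483 [-12.8   0.  -99.6] [ 21.2  75.  -12.4]
```

View pics/w1.png

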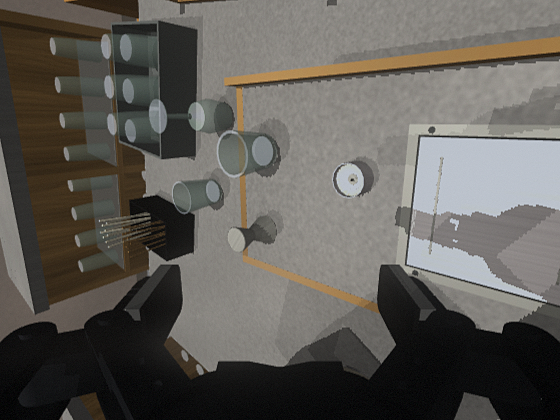

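```bash
python3 - <<'E'
from h import *
p,d=r.grab_frame('wrist')
t,v,u=wcloud(d,np.ones(d.shape,bool)); t=t[(abs(t[:,1])<80)&(abs(t[:,0])<45)&(t[:,2]<0)]
for z in range(-100,-10,8):
    g=t[(t[:,2]>=z)&(t[:,2]<z+8)]
    for s in (-1,1):
        h=g[np.sign(g[:,1])==s]
        if len(h)>5: print(z,s,len(h),'|y|',np.percentile(abs(h[:,1]),[1,99]).round(1),'x',np.percentile(h[:,0],[1,99]).round(1))
E
```

```text
-100 -1 2191 |y| [ 8.4 28.2] x [14.7 20.5]
-100 1 2196 |y| [10.3 30.2] x [14.6 20.5]
-92 -1 4311 |y| [ 0.4 59.1] x [ 6.  18.1]
-92 1 4577 |y| [ 0.4 61. ] x [ 6.  18.2]
-84 -1 4927 |y| [ 0.5 64.2] x [ 0.1 17.7]
-84 1 5117 |y| [ 0.6 66. ] x [ 0.1 17.7]
-76 -1 4473 |y| [ 2.6 71.2] x [-10.1  17.2]
-76 1 4496 |y| [ 3.3 73.1] x [-10.2  17.3]
-68 -1 4318 |y| [38.3 72.3] x [-11.   13.8]
-68 1 4298 |y| [40.3 74.2] x [-11.1  13.8]
-60 -1 713 |y| [41.6 69. ] x [ 6.1 13.8]
-60 1 702 |y| [43.2 70.4] x [ 6.1 13.9]
-52 -1 769 |y| [41.2 52.3] x [-1.  11.7]
-52 1 768 |y| [43.2 54.6] x [-1.3 11.6]
-44 -1 796 |y| [41.3 55.1] x [-9.9 11.6]
-44 1 810 |y| [43.2 57.1] x [-10.1  11.5]
-36 -1 701 |y| [41.3 55.1] x [-10.5  11.6]
-36 1 703 |y| [43.2 57.1] x [-10.4  11.6]
-28 -1 573 |y| [41.3 54.8] x [-10.5  11.5]
-28 1 555 |y| [43.3 56.9] x [-10.5  11.5]
-20 -1 264 |y| [41.3 48.1] x [-10.3  11.3]
-20 1 268 |y| [43.3 49.5] x [-10.2  11.3]
```

Emit:
move_arm(
  increments=[
    {"tx": 0.1,"ty": 0,"tz": 0,"rx": -8,"ry": 0,"rz": 0,"gripper": 1},
    {"tx": 0.1,"ty": 0,"tz": 0,"rx": -8,"ry": 0,"rz": 0,"gripper": 1},
    {"tx": 0.1,"ty": 0,"tz": 0,"rx": -8,"ry": 0,"rz": 0,"gripper": 1},
    {"tx": 0.1,"ty": 0,"tz": 0,"rx": -8,"ry": 0,"rz": 0,"gripper": 1},
    {"tx": 0.1,"ty": 0,"tz": 0,"rx": -8,"ry": 0,"rz": 0,"gripper": 1},
    {"tx": 0,"ty": -3.4,"tz": 3,"rx": 0,"ry": 0,"rz": 0,"gripper": 1},
    {"tx": 0,"ty": -3.3,"tz": 3,"rx": 0,"ry": 0,"rz": 0,"gripper": 1},
    {"tx": 0,"ty": 0,"tz": 4.5,"rx": 0,"ry": 0,"rz": 0,"gripper": 1},
    {"tx": 0,"ty": 0,"tz": 4.5,"rx": 0,"ry": 0,"rz": 0,"gripper": 1},
    {"tx": 0,"ty": 0,"tz": 3,"rx": 0,"ry": 0,"rz": 0,"gripper": 1},
    {"tx": 0,"ty": 0,"tz": 1,"rx": 0,"ry": 0,"rz": 0,"gripper": 1},
    {"tx": 0,"ty": 0,"tz": 0,"rx": 0,"ry": 0,"rz": 0,"gripper": 1},
  ],
)

```text
clock: 5.25
eef_pos: [568.0, 5.1, 237.6]
tcp_rot: [3.141, -0.0, 0.152]
contact_force: [-0.2, -0.2, 0.3]
opening: 1.001
```

```bash
cat > tl.py <<'E'
from h import *
import sys
R,p0=tool(); print('tcp own',own(p0).round(1),r.sense()['clock'])
p,d=r.grab_frame('wrist'); cv2.imwrite(f'pics/{sys.argv[1]}.png',p[:,:,::-1])
for k in r.cut_out('tealight','wrist')[:2]:
    t,v,u=wcloud(d,k['mask']); W=own(t@R.T+p0); Q=W[(W[:,2]>196)&(W[:,2]<222)]; print(k['confidence'],k['bbox'],np.median(W,0).round(1)); 
    if len(Q): c,rad=cv2.minEnclosingCircle(Q[:,:2].astype(np.float32)); print(np.round(c,1),round(rad,1))
E
python3 tl.py w2
```

```text
tcp own [ 20.3  29.1 237.6] 5.25
0.82 [223.1, 207.9, 294.3, 287.1] [ 18.   40.  203.6]
[18.7 39.9] 19.7
```

View pics/w2.png

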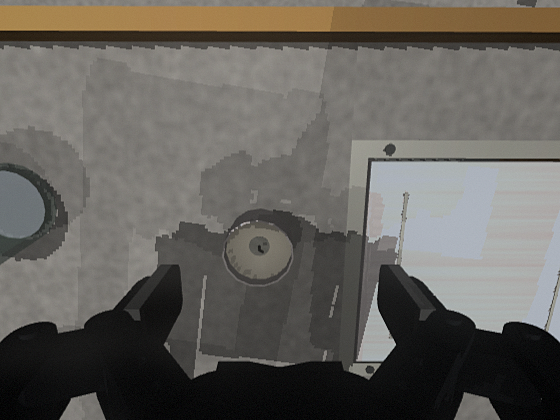

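The wrist view shows the tea light at (258,250) between the open fingers (columns 182 and 380), with the opening's edge at column about 365. Measured at own (18.5, 40). In one pass the lower finger would foul the ledge slab, so I'll first slide the tea light closer. It stays fully on the ledge, and the tips stay above the flap.

Emit:
move_arm(
  increments=[
    {"tx": -0.15,"ty": 0,"tz": 2,"rx": 0,"ry": 0,"rz": 0,"gripper": 1},
    {"tx": 0,"ty": 0,"tz": 2,"rx": 0,"ry": 0,"rz": 0,"gripper": 1},
    {"tx": 0,"ty": 0,"tz": 1.2,"rx": 0,"ry": 0,"rz": 0,"gripper": 1},
    {"tx": 0,"ty": 0.8,"tz": 0,"rx": 0,"ry": 0,"rz": 0,"gripper": 1},
    {"tx": 0,"ty": 0.6,"tz": 0,"rx": 0,"ry": 0,"rz": 0,"gripper": 1},
    {"tx": 0,"ty": 0.6,"tz": 0,"rx": 0,"ry": 0,"rz": 0,"gripper": 1},
    {"tx": 0,"ty": 0.6,"tz": 0,"rx": 0,"ry": 0,"rz": 0,"gripper": 1},
    {"tx": 0,"ty": 0.6,"tz": 0,"rx": 0,"ry": 0,"rz": 0,"gripper": 1},
    {"tx": 0,"ty": 0.4,"tz": 0,"rx": 0,"ry": 0,"rz": 0,"gripper": 1},
    {"tx": 0,"ty": 0.3,"tz": 0,"rx": 0,"ry": 0,"rz": 0,"gripper": 1},
    {"tx": 0,"ty": 0.2,"tz": 0,"rx": 0,"ry": 0,"rz": 0,"gripper": 1},
    {"tx": 0,"ty": 0,"tz": 0,"rx": 0,"ry": 0,"rz": 0,"gripper": 1},
  ],
)

```text
clock: 6.55
eef_pos: [572.8, -36.6, 185.2]
tcp_rot: [-3.142, 0.0, 0.15]
contact_force: [-0.1, 0.3, 0.3]
opening: 1.005
```

```bash
python3 tl.py w3
```

```text
tcp own [ 18.8 -12.9 185.2] 6.55
0.95 [171.7, 234.4, 269.9, 346.2] [ 17.5   9.2 203.9]
[18.4  9.3] 20.1
```

Emit:
move_arm(
  increments=[
    {"tx": 0,"ty": -0.4,"tz": 0,"rx": 0,"ry": 0,"rz": 0,"gripper": 1},
    {"tx": 0,"ty": 0,"tz": -4.9,"rx": 0,"ry": 0,"rz": 0,"gripper": 1},
    {"tx": 0,"ty": 0,"tz": -4.9,"rx": 0,"ry": 0,"rz": 0,"gripper": 1},
    {"tx": 0,"ty": 0,"tz": 0,"rx": 8,"ry": 0,"rz": 0,"gripper": 1},
    {"tx": 0,"ty": 0,"tz": 0,"rx": 8,"ry": 0,"rz": 0,"gripper": 1},
    {"tx": 0,"ty": 0,"tz": 0,"rx": 8,"ry": 0,"rz": 0,"gripper": 1},
    {"tx": 0,"ty": 0,"tz": 0,"rx": 8,"ry": 0,"rz": 0,"gripper": 1},
    {"tx": 0,"ty": 0,"tz": 0,"rx": 8,"ry": 0,"rz": 0,"gripper": 1},
    {"tx": 0,"ty": 2.6,"tz": 1.2,"rx": 0,"ry": 0,"rz": 0,"gripper": 1},
    {"tx": 0,"ty": 2.6,"tz": 1.2,"rx": 0,"ry": 0,"rz": 0,"gripper": 1},
    {"tx": 0,"ty": 0,"tz": 0,"rx": 0,"ry": 0,"rz": 0,"gripper": 1},
  ],
)

```text
clock: 7.75
eef_pos: [574.5, -57.1, 228.1]
tcp_rot: [-2.441, 0.005, 0.149]
contact_force: [0.2, 0.7, 0.5]
opening: 1.004
```

```bash
python3 tl.py w4; python3 -c "
from h import *
print(r.sense()['tcp_rot'],r.sense()['qpos'].round(2))
R,p=tool()
for n,q in dict(Bin=(0,-42.4,-12.5),Ain=(0,42.4,-12.5),Aout=(0,56,-12.5),Kn=(0,73,-65)).items(): print(n,own(R@np.array(q)+p).round(1))
print('ty',(Rs.T@R).round(3))"
```

```text
tcp own [ 17.4 -33.4 228.1] 7.75
0.7 [219.3, 196.2, 287.9, 272.1] [ 19.5   6.6 204.3]
[18.5  8.7] 20.2
[-2.44244851e+00  9.27344604e-04  1.49972454e-01] [-0.43  0.5   1.6   0.57  1.49  0.82]
Bin [ 18.9  -8.1 268.6]
Ain [ 18.8 -73.  214.1]
Aout [ 18.8 -83.5 205.3]
Kn [  18.9 -130.3  234.6]
ty [[ 1.    -0.001 -0.001]
 [-0.    -0.765  0.644]
 [-0.001 -0.644 -0.765]]
```

Emit:
move_arm(
  increments=[
    {"tx": 0,"ty": 0,"tz": 2,"rx": 0,"ry": 0,"rz": 0,"gripper": 1},
    {"tx": 0,"ty": 0,"tz": 2,"rx": 0,"ry": 0,"rz": 0,"gripper": 1},
    {"tx": 0,"ty": 0,"tz": 2,"rx": 0,"ry": 0,"rz": 0,"gripper": 1},
    {"tx": 0,"ty": 0,"tz": 2,"rx": 0,"ry": 0,"rz": 0,"gripper": 1},
    {"tx": 0,"ty": 0,"tz": 1.2,"rx": 0,"ry": 0,"rz": 0,"gripper": 1},
    {"tx": 0,"ty": 0,"tz": 0.5,"rx": 0,"ry": 0,"rz": 0,"gripper": 1},
    {"tx": 0,"ty": 0,"tz": 0,"rx": 0,"ry": 0,"rz": 0,"gripper": 1},
  ],
)

```text
clock: 8.55
eef_pos: [566.6, 5.8, 157.9]
tcp_rot: [-2.443, -0.0, 0.151]
contact_force: [-0.6, 1.4, 0.4]
opening: 1.001
```

```bash
cat > st.py <<'E'
from h import *
R,p=tool()
for n,q in dict(Bin=(0,-42.4,-12.5),Ain=(0,42.4,-12.5),Aout=(0,56,-12.5),Kn=(0,73,-65)).items(): print(n,own(R@np.array(q)+p).round(1))
p,d=r.grab_frame('scene')
im=cv2.resize(p[120:300,180:400],None,fx=3.3,fy=3.3,interpolation=cv2.INTER_CUBIC); cv2.imwrite(f'pics/s_{r.sense()["clock"]:.2f}.png',im[:,:,::-1]); print(r.sense()["clock"],r.sense()['contact_force'].round(2))
E
python3 tl.py w5; python3 st.py; ls pics
```

```text
tcp own [ 19.   30.  157.9] 8.55
0.82 [177.9, 266.3, 308.7, 375.4] [ 26.    4.7 204.3]
[20.1 15.5] 37.3
Bin [ 19.2  53.6 194.9]
Ain [ 19.3 -11.4 140.4]
Aout [ 19.3 -21.8 131.6]
Kn [ 19.3 -68.6 160.9]
8.7 [0.85 0.79 0.38]
s_8.70.png
scene0.png
t1.png
top0.png
w1.png
w2.png
w3.png
w4.png
w5.png
```

View pics/w5.png

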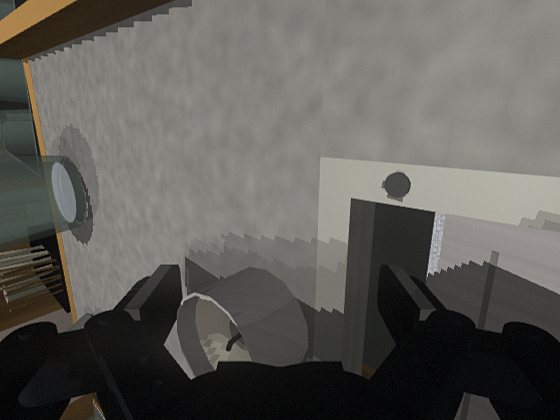

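The wrist view shows the flap held open by the right finger (column about 400), with a dark gap at columns 350–430. The tea light stands on the ledge at (240,315) between the fingers. Pushing now.

Emit:
move_arm(
  increments=[
    {"tx": 0,"ty": 0.46,"tz": -0.37,"rx": 0,"ry": 0,"rz": 0,"gripper": 1},
    {"tx": 0,"ty": 0.46,"tz": -0.37,"rx": 0,"ry": 0,"rz": 0,"gripper": 1},
    {"tx": 0,"ty": 0.46,"tz": -0.38,"rx": 0,"ry": 0,"rz": 0,"gripper": 1},
    {"tx": 0,"ty": 0.46,"tz": -0.38,"rx": 0,"ry": 0,"rz": 0,"gripper": 1},
    {"tx": 0,"ty": 0.46,"tz": -0.39,"rx": 0,"ry": 0,"rz": 0,"gripper": 1},
    {"tx": 0,"ty": 0,"tz": 0,"rx": 0,"ry": 0,"rz": 0,"gripper": 1},
  ],
)

```text
clock: 9.3
eef_pos: [571.3, -25.5, 156.8]
tcp_rot: [-2.444, -0.0, 0.149]
contact_force: [1.1, 0.5, 1.4]
opening: 1.0
```

```bash
python3 tl.py w6; python3 st.py
```

```text
tcp own [ 19.   -1.7 156.8] 9.3
0.94 [162.4, 260.8, 289.6, 380.9] [ 24.5 -19.5 204.7]
[ 25.8 -19.4] 29.1
0.35 [367.7, 204.4, 559.4, 419.0] [ 39.  -80.8 147.5]
Bin [ 18.9  23.6 193.7]
Ain [ 18.9 -41.4 139.2]
Aout [ 18.9 -51.8 130.4]
Kn [ 18.9 -98.6 159.7]
9.45 [ 0.05 -0.15  2.46]
```

View pics/w6.png

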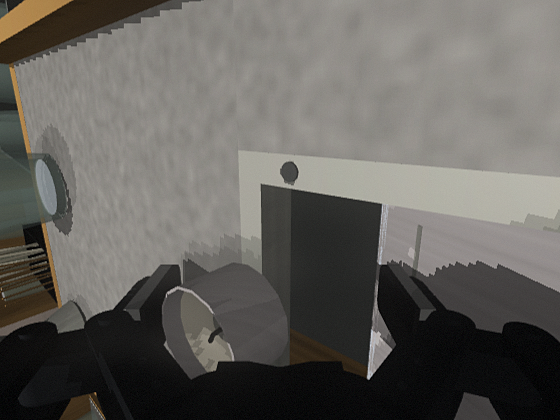

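The flap is well open, and the tea light at (225,320) overhangs the edge. I'll continue pushing.

Emit:
move_arm(
  increments=[
    {"tx": 0,"ty": 0.46,"tz": -0.38,"rx": 0,"ry": 0,"rz": 0,"gripper": 1},
    {"tx": 0,"ty": 0.46,"tz": -0.38,"rx": 0,"ry": 0,"rz": 0,"gripper": 1},
    {"tx": 0,"ty": 0.46,"tz": -0.38,"rx": 0,"ry": 0,"rz": 0,"gripper": 1},
    {"tx": 0,"ty": 0.46,"tz": -0.38,"rx": 0,"ry": 0,"rz": 0,"gripper": 1},
    {"tx": 0,"ty": 0.4,"tz": -0.32,"rx": 0,"ry": 0,"rz": 0,"gripper": 1},
    {"tx": 0,"ty": 0,"tz": 0,"rx": 0,"ry": 0,"rz": 0,"gripper": 1},
    {"tx": 0,"ty": 0,"tz": 0,"rx": 0,"ry": 0,"rz": 0,"gripper": 1},
    {"tx": 0,"ty": 0,"tz": 0,"rx": 0,"ry": 0,"rz": 0,"gripper": 1},
  ],
)

```text
clock: 10.25
eef_pos: [575.3, -53.0, 156.6]
tcp_rot: [-2.444, -0.0, 0.15]
contact_force: [-0.2, 0.6, 3.4]
opening: 0.999
```

```bash
python3 tl.py w7; python3 st.py
```

```text
tcp own [ 18.8 -29.5 156.6] 10.25
0.65 [302.1, 188.2, 357.6, 227.5] [17.1 17.2 37.4]
0.47 [0.0, 0.0, 560.0, 419.8] [ 76.5 -34.1 189.5]
[81.9 48.9] 156.2
Bin [ 18.8  -4.9 193.5]
Ain [ 18.8 -69.9 139. ]
Aout [ 18.8 -80.3 130.2]
Kn [  18.8 -127.1  159.5]
10.4 [-0.68  1.    2.85]
```

View pics/w7.png

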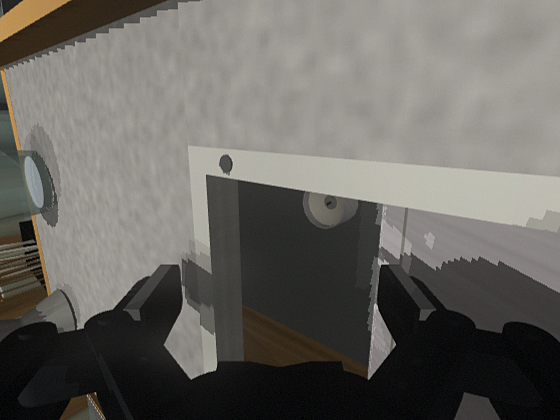

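The tea light lies on the bin floor at (330,208), z about 37 mm. Withdrawing straight up.

Emit:
move_arm(
  increments=[
    {"tx": 0,"ty": -0.6,"tz": -0.8,"rx": 0,"ry": 0,"rz": 0,"gripper": 1},
    {"tx": 0,"ty": -1.0,"tz": -1.2,"rx": 0,"ry": 0,"rz": 0,"gripper": 1},
    {"tx": 0,"ty": -1.0,"tz": -1.2,"rx": 0,"ry": 0,"rz": 0,"gripper": 1},
    {"tx": 0,"ty": -1.0,"tz": -1.2,"rx": 0,"ry": 0,"rz": 0,"gripper": 1},
    {"tx": 0,"ty": -1.0,"tz": -1.2,"rx": 0,"ry": 0,"rz": 0,"gripper": 1},
    {"tx": 0,"ty": -2.5,"tz": -3,"rx": 0,"ry": 0,"rz": 0,"gripper": 1},
    {"tx": 0,"ty": -2.5,"tz": -3,"rx": 0,"ry": 0,"rz": 0,"gripper": 1},
    {"tx": 0,"ty": -2.5,"tz": -3,"rx": 0,"ry": 0,"rz": 0,"gripper": 1},
    {"tx": 0,"ty": -2.5,"tz": -3,"rx": 0,"ry": 0,"rz": 0,"gripper": 1},
    {"tx": 0,"ty": 0,"tz": 0,"rx": 0,"ry": 0,"rz": 0,"gripper": 1},
    {"tx": 0,"ty": 0,"tz": 0,"rx": 0,"ry": 0,"rz": 0,"gripper": 1},
    {"tx": 0,"ty": 0,"tz": 0,"rx": 0,"ry": 0,"rz": 0,"gripper": 1},
  ],
)

```text
clock: 11.6
eef_pos: [575.0, -54.3, 384.6]
tcp_rot: [-2.443, 0.001, 0.15]
contact_force: [-0.2, 0.0, -0.5]
opening: 1.0
```

```bash
python3 tl.py w8; python3 - <<'E'
from h import *
R,p0=tool(); p,d=r.grab_frame('wrist')
t,v,u=wcloud(d,np.ones(d.shape,bool)); W=own(t@R.T+p0)
m=(abs(W[:,0])<60)&(W[:,1]>-150)&(W[:,1]<-28)&(t[:,2]>20)
print('flap z',np.percentile(W[m,2],[1,50,99]),m.sum())
p,d=r.grab_frame('scene'); cv2.imwrite('pics/s9.png',p[:,:,::-1])
for q in ['votive','jigger']:
    for o in r.cut_out(q,'scene')[:1]: print(q,o['bbox'],np.median(cloud('scene',d,o['mask']),0).round())
print(r.sense()['contact_force'],r.sense()['clock'])
E
```

```text
tcp own [ 18.4 -30.7 384.6] 11.6
flap z [ 24.56492093 189.60059392 191.43824458] 21469
votive [322.0, 147.6, 341.9, 179.3] [570. 147. 232.]
jigger [296.5, 144.2, 298.2, 167.5] [467. 142. 242.]
[-0.33361461 -0.08185569  0.04164679] 11.9
```

View pics/w8.png

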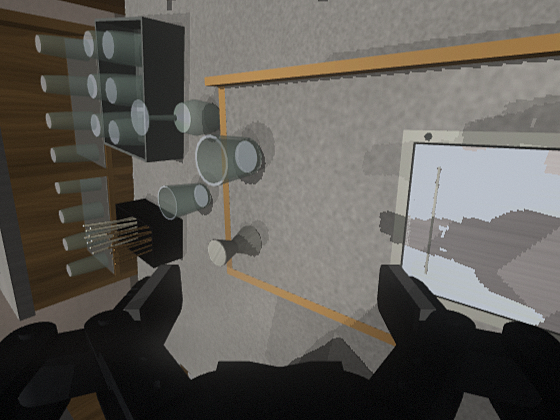

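The ledge is empty, and the flap at (480,230) is shut and flush with its median at z = 189.6. The votive and jigger are standing where they were. Signing off.

```bash
python3 -c "
from rig import r
print(r.sign_off())"
```

```text
the job is handed in; nothing more can be done
None
```

The tea light is in the bin, the flap has closed again, and I handed the job in at about 12 s of the 51 s allowed.

**What I did:**
- **Sliding it closer:** I first slid the tea light about 30 mm along the ledge, keeping it fully on the ledge and away from the flap. From where it started, the lower finger would have hit the ledge slab.
- **Pushing it in:** I tilted the hand about 40° and held the flap down with one finger. By geometry it was about 0.4 rad down at the start of the push and 0.5–0.6 rad when the tea light went over. The other finger pushed it over the edge. I then lifted the hand straight up.

**Last checks:**
- **Tea light:** it was seen lying on the bin floor at z about 37 mm before I let the flap close, and the ledge is empty.
- **Flap:** its median height is 189.6 mm, flush with the top. A few points in that region read about 25 mm, which I took to be sight lines through the narrow gap around the flap.
- **Votive and jigger:** both look upright in the picture. The votive measured within about 2 mm of its first reading. The final jigger mask was only a sliver and read about 10 mm off, but the picture shows it in its place.
- **Robot:** the hand was about 190 mm above the top, with no contact force.

I did not measure the other things on the counter again; the hand did not go near them.

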